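Pack the red hex driver and lift the finishing tote level

TASK

I am about to take the print-finishing tote over to the next printer. Lay the red hex driver in the tote's empty driver rest, its handle in the wide notch of the end panel and its shaft in the narrow notch of the middle divider, and let go of it. Then take the tote by the black sleeve of its carrying bar, lift it about a hand's breadth (10 cm) clear of the bench and finish while holding it there, level and still, with everything still in its place in the tote; leave the other things on the bench alone.

Things in the scene. Friction and masses are not known exactly. Their poses are not given: they have to be found in the camera images.
- tote: Open carrying tote, 300 mm long (y), 210 wide (x), 196 tall, loose, about 0.5 kg empty, under 1 kg loaded. Origin: centre of its underside, z up. Floor 6 mm thick, orange sides 65 mm high, plywood end panels 9 mm thick (middles at y = +-145.5), plywood divider 8 mm thick at y = 0. The panel at y = -145.5 and the divider bear two driver rests: x = +75 (empty), x = -75 (blue driver).
- tote_grip (a point): Middle of the black rubber sleeve on the carrying bar, (0, 0, 175) mm in the tote. The bar runs along y from end to end; the sleeve is 24 mm thick (x), 110 long (y), 32 high (159 to 191 mm). Pinch it across x from above: the divider below it is 105 mm high within 22 mm of the middle, 142 mm at its shoulders. The loaded tote balances within about 15 mm of this point along y.
- rest_handle (a point): Bottom of the empty wide notch in the top of the end panel, (75, -145.5, 120) mm in the tote: flat bottom 15 mm wide, sides sloping out at 60 degrees, 20 mm deep to the 140 mm shoulder, 38 mm wide at the top. Takes the hexagonal handle on one of its flats. The neck that carries the bar is 44 mm wide (x), about the middle.
- rest_shaft (a point): Bottom of the empty narrow notch in the divider, (75, 0, 128) mm in the tote: 8 mm wide, sides sloping out, 14 mm deep, 24 mm wide at the top; takes the steel shaft. A driver in the rest lies level along the tote's y, tip to +y, its axis 131 mm above the tote's underside, its butt 5 to 60 mm outside the middle of the end panel (about 30 is best).
- compartment (a point): Middle of the floor of the tote's open half, (0, 73, 6) mm in the tote; a compartment 198 x 137 mm with a jar and a gear standing loose in it.
- driver: Hex driver with a red handle, loose, 90 g, lying on the bench. Origin: on the underside below the middle of the handle; x runs from handle to tip, axis 11 mm above the origin. Handle hexagonal, 22 mm across flats (25 mm across corners), 100 mm long from x = -50 to 50 (a small black cap sticks out 4 mm behind); steel shaft 6 mm in diameter from x = 50 to 170. It balances at about x = 30 to 35.
- driver_grip (a point): Point on the driver's axis at x = 20, in the front part of the handle, a good place to pinch it.
- driver_butt (a point): Middle of the handle's rear end, on the axis (x = -50).
- driver_tip (a point): Free end of the steel shaft, on the axis (x = 170).
- blue_driver: The same driver with a blue handle, loose, lying in the tote's other rest at x = -75, origin at about (-75, -125, 120) mm in the tote; it stays there.
- jar: Small glass jar with a black cap, 60 mm in diameter, 68 mm tall, loose, 0.09 to 0.18 kg, standing in the tote's open compartment. Origin: centre of its underside.
- gear: Green printed gear, 65 mm in diameter, 26 mm high, loose, 50 g, lying in the tote's open compartment. Origin: centre of its underside.
- glue_stick: White glue stick, 30 mm in diameter, 98 mm tall, standing loose on the bench beyond the work; leave alone. Origin: centre of its underside.
- tug: Green printed test tugboat, 68 x 31 x 52 mm, loose on the bench; leave alone. Origin: centre of its underside.
- cutters: Flush cutters with orange grips, 140 x 58 x 14 mm, lying loose on the bench; leave alone. Origin: near the middle of the grips, at bench height.
There are look-alikes about, which are no part of the job. Several things look just like the driver: the one meant starts farthest from the robot's base.

How it is judged:
By the outcome, as a careful person would: the job done as asked, in the order asked, and still so for the second after the job is handed in, while the arm keeps its last pose, push and grip.
It also fails if it takes over 66 s, if anything falls off the work surface, if the arm or the gripper's body presses on something with over 40 N, if the wrist force passes 120 N, or if a joint passes its speed limit or range.

ROBOT

A 6-joint arm with a two-finger parallel gripper is mounted at the origin on the work surface. World frame = base frame: x ahead of the robot, y to its left, z up, the work surface at z = 0. Lengths are in m, angles in rad, forces in N, time in s.
With the tool pointing down it reaches from about 0.35 to 0.775 m from the base axis. Payload 5.5 kg.
Tool frame: the origin (TCP) lies between the finger pads; the fingertips stand 17 mm ahead of it and the grasp point (between the pads) lies 2 mm behind it (env.finger_overhang is the distance from the TCP to the fingertips, in m); z points along the fingers, y is the line along which they close (so a half turn about z gives the same grasp; the last joint's range is limited). The gripper opens to 85 mm and grips with 20 to 120 N. Pads are 22 mm wide; open, the fingers measure 114 mm over their backs; the gripper's body (76 mm by 85 mm) begins 54 mm behind the grasp point. The pads swing forward as they close: fully open they stand 13 mm farther back than shut.
Start: joints at [1.196, 0.313, 0.046, 1.304, 0, 1.431], TCP at [0.134, 0.559, 0.228] pointing down, gripper open.
Joint ranges: [-2.76, 2.76], [-0.86, 1.69], [-1.03, 1.26], [-2.2, 2.34], [-1.47, 1.5], [-3.14, 3.14]. Speed limits (rad/s): [2.57, 2.57, 3.14, 3.14, 3.14, 3.14].

INTERFACE

Orientations are given as a unit quaternion [w, x, y, z].
In Python, from workcell import env gives the robot as it stands. The module is installed in compiled form; this text tells all that it offers.
- The arm moves only by the shell command python3 -m pendant 'ROWS' [FORCE]. ROWS is JSON, a list of rows, each a list of 5 numbers: the gripper's target within -1 to 1 (fully open at 1, half-way at 0, shut at -1), then the shift along the tool's x, y, z in m, then the turn about the tool's z in rad. A call has 1 to 8 rows; each row shifts and turns the commanded pose from where the row before left it, along the tool's axes as they then stand; what a row does not reach is not made up. A row lasts 1/8 s, in which the tool goes at most 62.5 mm and 10.7 degrees, less where a joint would pass 70% of its speed; a pose out of reach is approached as far as the arm can. A call with a gripper value outside its range is refused whole. The fingers move at their own pace and stop on an object; FORCE is the grip in N (left out, the last holds). Time passes only in rows, so rows that do not move let the fingers close. It gives the time, the measured TCP pose, the force, the opening and the grip force at its end, in the units of the state.
- env.get_state(): the state, without advancing time (a new reading comes with each control period).
- env.read_camera(name): name is "side" or "top"; returns the picture (400x640x3 uint8, red, green, blue); there is no depth.
- env.calibration(name): a dict with "K" (3x3 intrinsics, pixels), "distortion" ([k1, k2, p1, p2, k3] as OpenCV has them; the pictures are not rectified), "T" (4x4, takes a point from camera to world coordinates). Camera axes: x right, y down, z forward; pixel columns grow to the right and rows downward; lengths in m; the calibration is good to about 2 mm. A picture is of the moment at which its call begins. calibration takes no time and is no camera call.
- env.hand_in(): hands the job in; it is judged then, once.
Trained networks look in the newest picture that a camera, given by its name, has taken for a name from the list of things; names that differ only in an ending like _2 or _b are one class to them, and where a whole thing is asked for, a point or a joint stands for the part that bears it (a point fixed in the world has none). Each returns a list of dicts, best first, with "score" (0 to 1); they miss things now and then, are a little off and sometimes report something else, mostly with a low value. They report only what shows in the picture. A call takes as long as a camera call. They do not tell look-alikes from the thing itself.
- env.recognise(camera, label): "centre" ([column, row] in pixels, amid what is visible of it).
The state is a dict: "clock": time; "joint_pos": joint angles; "qvel": joint speeds; "tau": joint torques, N m; "tcp_pos": TCP position; "orientation": TCP orientation; "wrist_force": force on the tool from outside, world axes, zero at the start; "ft_torque": the same for the moment, N m; "finger_gap": finger opening in m; "grip_force": force on a finger pad.
Only numpy, scipy, OpenCV 4.12 (cv2) and the standard library are available. Lean on these libraries where they do the work, as an engineer would, in place of code of your own. Each camera call takes 0.05 s, during which the arm holds its last target. There are 200 camera calls.

## Working session

There is one attempt and no reset: what is moved stays moved. The work goes in short steps, Python scripts to look and compute and a shell command to move; the robot and the scene stay as the last step left them, time stands still between calls to the robot, and variables do not carry over. Pictures are saved under pics/ and viewed, at most 10 in all, crops included, and the job is handed in when it is done.

```bash
mkdir -p pics
cat > h.py <<'E'
import numpy as np, cv2
from workcell import env
from scipy.spatial.transform import Rotation as R
def ray(cam,px):
    c=env.calibration(cam);K=np.array(c["K"]);d=np.array(c["distortion"]);T=np.array(c["T"])
    u=cv2.undistortPoints(np.array([[px]],float),K,d)[0,0]
    return T[:3,3],T[:3,:3]@np.array([u[0],u[1],1.])
def at(cam,px,z):
    o,r=ray(cam,px);return o+r*(z-o[2])/r[2]
def proj(cam,p):
    c=env.calibration(cam);T=np.linalg.inv(np.array(c["T"]));
    rv=cv2.Rodrigues(T[:3,:3])[0]
    return cv2.projectPoints(np.array(p,float).reshape(-1,1,3),rv,T[:3,3],np.array(c["K"]),np.array(c["distortion"]))[0].reshape(-1,2)
def save(cam,name):
    im=env.read_camera(cam);cv2.imwrite("pics/"+name,im[:,:,::-1]);return im
E
python3 - <<'E'
from h import *
np.set_printoptions(precision=3,suppress=True)
for c in("top","side"):
    save(c,c+"0.png");print(c,np.array(env.calibration(c)["T"])[:3])
    for l in "tote tote_grip rest_handle rest_shaft driver driver_grip driver_butt driver_tip jar gear".split():
        print(l,[(np.round(d["centre"]).tolist(),round(d["score"],2)) for d in env.recognise(c,l)])
s=env.get_state();print(s["orientation"],s["clock"],s["tcp_pos"],s["finger_gap"])
E
```

```text
top [[-0.003 -0.993  0.116  0.418]
 [-1.     0.001 -0.022 -0.077]
 [ 0.021 -0.116 -0.993  1.054]]
tote [([407.0, 216.0], 0.9), ([240.0, 105.0], 0.53)]
tote_grip [([405.0, 215.0], 0.63), ([236.0, 208.0], 0.17)]
rest_handle []
rest_shaft [([404.0, 217.0], 0.88), ([342.0, 123.0], 0.72), ([364.0, 206.0], 0.35)]
driver [([235.0, 205.0], 0.83), ([224.0, 304.0], 0.8)]
driver_grip [([237.0, 215.0], 0.69), ([223.0, 308.0], 0.55), ([368.0, 237.0], 0.26)]
driver_butt [([223.0, 307.0], 0.9), ([237.0, 207.0], 0.82)]
driver_tip [([223.0, 307.0], 0.76), ([235.0, 210.0], 0.69), ([402.0, 219.0], 0.29)]
jar [([361.0, 207.0], 0.83)]
gear [([366.0, 237.0], 0.95)]
side [[ 0.998 -0.043  0.055  0.475]
 [-0.07  -0.536  0.842 -1.033]
 [-0.007 -0.843 -0.537  0.727]]
tote [([301.0, 281.0], 0.78)]
tote_grip [([304.0, 282.0], 0.58)]
rest_handle [([303.0, 282.0], 0.58), ([393.0, 180.0], 0.55)]
rest_shaft [([298.0, 281.0], 0.59), ([310.0, 241.0], 0.5), ([314.0, 192.0], 0.49)]
driver [([313.0, 195.0], 0.58), ([220.0, 191.0], 0.54)]
driver_grip [([310.0, 190.0], 0.67)]
driver_butt [([218.0, 191.0], 0.58), ([318.0, 192.0], 0.52)]
driver_tip [([225.0, 191.0], 0.72), ([311.0, 192.0], 0.71), ([300.0, 282.0], 0.3)]
jar [([314.0, 242.0], 0.54)]
gear []
[0.    0.117 0.993 0.   ] 1.1 [0.134 0.559 0.228] 0.0854023165059199
```

```bash
ls pics
```

```text
side0.png
top0.png
```

View pics/top0.png

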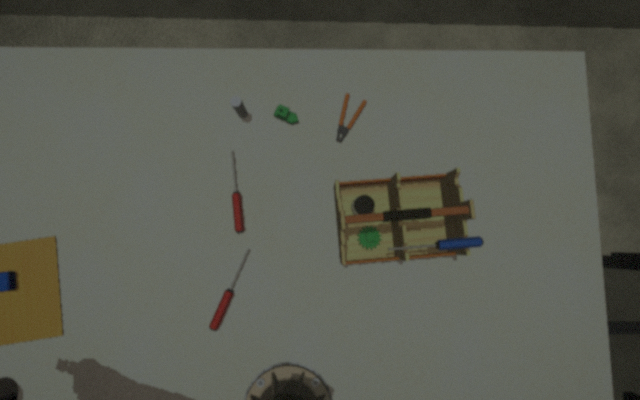

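View pics/side0.png

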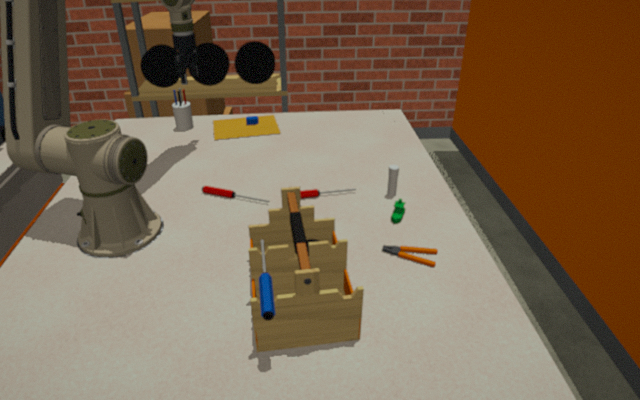

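Top view: the far red driver has its handle at about (238,212) and its tip at (234,152), pointing away from the robot. The look-alike is nearer, at (222,308). The tote is at (405,217), with its bar along the columns and the blue driver on the near side, so the empty rest is on the far side (rows ~175). I'll fit the poses next.

Run:
```python
from h import *
np.set_printoptions(precision=4,suppress=True)
top=cv2.imread("pics/top0.png").astype(int);side=cv2.imread("pics/side0.png").astype(int)
def blob(im,m,box):
    z=np.zeros(m.shape,bool);x0,y0,x1,y1=box;z[y0:y1,x0:x1]=m[y0:y1,x0:x1]
    ys,xs=np.nonzero(z);P=np.c_[xs,ys].astype(float);c=P.mean(0);w,v=np.linalg.eigh(np.cov((P-c).T));a=v[:,1];t=(P-c)@a
    return c,a,t.min(),t.max(),len(P)
def red(im): return (im[...,2]>1.8*im[...,1])&(im[...,2]>1.8*im[...,0])&(im[...,2]>60)
c,a,lo,hi,n=blob(top,red(top),(220,180,255,245));print("handle px",c,a,lo,hi,n)
e1,e2=at("top",c+a*lo,.011),at("top",c+a*hi,.011);print(e1,e2,np.linalg.norm(e1-e2),"mid",(e1+e2)/2)
print("tip",at("top",(234,152),.011))
c,a,lo,hi,n=blob(side,red(side),(295,180,330,205));print("side handle px",c,lo,hi,n,at("side",c,.011))
print("side tip",at("side",(355,190),.011))
# sleeve
g=top.max(2); c,a,lo,hi,n=blob(top,g<45,(375,200,440,228));print("sleeve px",c,a,lo,hi,n)
e1,e2=at("top",c+a*lo,.188),at("top",c+a*hi,.188);print(e1,e2,np.linalg.norm(e1-e2),(e1+e2)/2)
cv2.imwrite("pics/crop.png",np.vstack([cv2.resize(top[155:280,325:495].astype(np.uint8),None,fx=4.5,fy=4.5,interpolation=cv2.INTER_CUBIC)]))
```

```text
handle px [237.3774 211.5331] [0.0855 0.9963] -18.668475524708825 19.448876239088566 257
[0.5569 0.1419 0.011 ] [0.4549 0.1309 0.011 ] 0.10256654794127948 mid [0.5059 0.1364 0.011 ]
tip [0.6694 0.1494 0.011 ]
side handle px [308.5725 193.4504] -9.520686103535368 8.769977330315092 131 [0.5262 0.1379 0.011 ]
side tip [0.6692 0.1467 0.011 ]
sleeve px [405.1095 214.5621] [-0.9958  0.0917] -25.20395681471325 21.51912180493502 475
[ 0.4893 -0.3308  0.188 ] [ 0.4799 -0.2258  0.188 ] 0.10548172563719695 [ 0.4846 -0.2783  0.188 ]
```

View pics/crop.png

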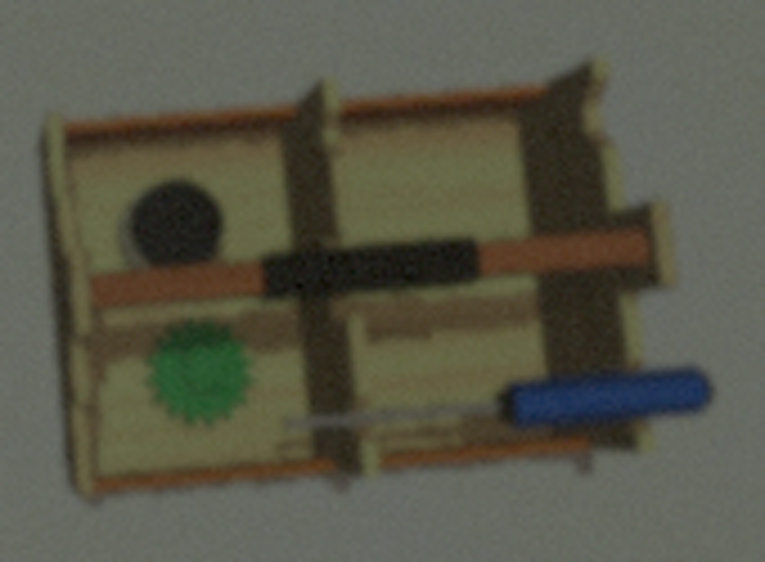

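```bash
cat >> h.py <<'E'
def tp(p,q):
    q=np.asarray(q,float)/1000;c,s=np.cos(p[2]),np.sin(p[2])
    return np.c_[p[0]+c*q[:,0]-s*q[:,1],p[1]+s*q[:,0]+c*q[:,1],q[:,2]]
E
python3 - <<'E'
from h import *
from scipy.optimize import least_squares
np.set_printoptions(precision=4,suppress=True)
Q=[(0,55,191),(0,-55,191),(105,-145.5,140),(-105,-145.5,140),(0,-145.5,196),(105,0,142),(-105,0,142)]
C=np.array([(264,277),(478,259),(600,62),(643,445),(664,244),(327,82),(370,470)])/4.5+[325,155]
f=lambda p:(proj("top",tp(p,Q))-C).ravel()
r=least_squares(f,[.48,-.278,.09],loss="soft_l1");print(r.x);print(r.fun.reshape(-1,2))
p=r.x
im=cv2.imread("pics/side0.png");W=[(-105,-150,0),(105,-150,0),(-105,-150,140),(105,-150,140),(75,-145.5,120),(75,0,128),(0,55,191),(0,-55,191),(0,-145.5,196),(-105,0,142),(105,0,142)]
S=cv2.resize(im[180:360,230:380],None,fx=3.3,fy=3.3)
for u in proj("side",tp(p,W)): cv2.circle(S,tuple(np.int32((u-[230,180]+.5)*3.3)),3,(255,0,255),1)
im=cv2.imread("pics/top0.png");U=cv2.resize(im[155:270,325:495],None,fx=1.75,fy=1.75)
cv2.imwrite("pics/s1.png",S)
E
```

```text
[ 0.4844 -0.2784  0.0768]
[[-0.7356 -0.226 ]
 [ 0.4638 -0.0829]
 [-0.5357 -0.8927]
 [ 0.5483  1.8624]
 [-0.1641 -0.1017]
 [ 0.3958 -0.9578]
 [-0.0204  1.4333]]
```

View pics/s1.png

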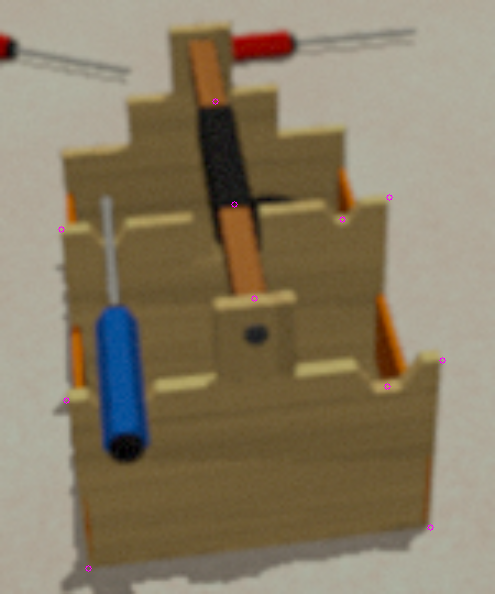

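The fit is good: the overlay agrees with the side view to within a couple of pixels. The tote is at (0.484, -0.278) with yaw 0.077, and the driver grip point is near (0.526, 0.138) with yaw about 0.09. I'll turn first and check which way joint 6 goes.

```bash
cat >> h.py <<'E'
TOTE=np.array([.4844,-.2784,.0768])
def go(pos,yang=None,ref=None):
    s=env.get_state();M=R.from_quat(np.roll(s["orientation"],-1)).as_matrix()
    a=np.arctan2(M[1,1],M[0,1]);t=0.
    if yang is not None: t=-((yang-a+np.pi)%(2*np.pi)-np.pi)
    M2=M@R.from_euler("z",t).as_matrix();p=np.array(s["tcp_pos"]) if ref is None else ref
    print("yang %.3f turn %.3f"%(a,t),"tool shift after turn",np.round(M2.T@(np.array(pos)-p),4),"tcp",np.round(s["tcp_pos"],4),
     "q",np.round(s["joint_pos"],2),"F",np.round(s["wrist_force"],1),"gap %.4f grip %.1f t %.2f"%(s["finger_gap"],s["grip_force"],s["clock"]),"tilt",np.round(M[2],3))
E
python3 -m pendant '[[1,0,0,0,-0.16],[1,0,0,0,-0.16],[1,0,0,0,0]]' 40
python3 -c "
from h import *
go((.527,.138,.10),.093+np.pi/2)"
```

```text
clock: 1.48
tcp_pos: [0.1338, 0.5592, 0.2278]
orientation: [0.0, -0.042, 0.999, 0.0]
wrist_force: [0.2, 0.3, 0.1]
finger_gap: 0.0853
grip_force: 0.0
yang 1.654 turn -0.010 tool shift after turn [-0.3524 -0.4559  0.1278] tcp [0.1338 0.5592 0.2278] q [1.2  0.31 0.05 1.3  0.   1.11] F [0.2 0.3 0.1] gap 0.0853 grip 0.0 t 1.48 tilt [-0.  0. -1.]
```

```bash
python3 -m pendant '[[1,-0.03,-0.038,0.01,0],[1,-0.03,-0.038,0.01,0],[1,-0.03,-0.038,0.01,0],[1,-0.03,-0.038,0.01,0],[1,-0.03,-0.038,0.01,0],[1,-0.03,-0.038,0.01,0]]' >/dev/null
python3 -m pendant '[[0.2,-0.03,-0.038,0.01,0],[0.2,-0.03,-0.038,0.01,0],[0.2,-0.03,-0.038,0.01,0],[0.2,-0.03,-0.038,0.01,0],[0.2,-0.025,-0.038,0.01,0],[0.2,0,-0.038,0.01,0],[0.2,0,0,0,0],[0.2,0,0,0,0]]' >/dev/null
python3 - <<'E'
from h import *
go((.527,.138,.02),.093+np.pi/2)
save("top","a1.png");save("side","a2.png")
t=cv2.imread("pics/a1.png")[140:250,180:300];s=cv2.imread("pics/a2.png")[130:230,240:380]
cv2.imwrite("pics/a.png",np.vstack([cv2.resize(t,(327,300)),np.zeros((6,327,3),np.uint8),cv2.resize(s,(327,234))]).repeat(1,0))
E
```

```text
yang 1.654 turn -0.010 tool shift after turn [-0.0309  0.0023  0.088 ] tcp [0.4964 0.1328 0.108 ] q [ 0.1   0.27 -0.32  0.98  0.    0.02] F [ 0.2  0.1 -0.6] gap 0.0512 grip 0.0 t 3.23 tilt [-0.     0.001 -1.   ]
```

View pics/a.png

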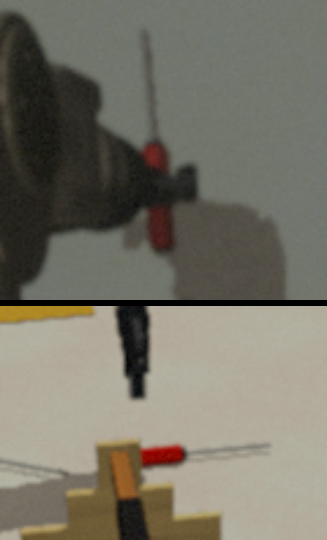

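The top crop shows the fingers straddling the red handle, with the driver undisturbed and pointing up in the image. I'll go to the grip point, descend and close.

```bash
python3 -m pendant '[[0.2,-0.031,0.002,0.02,-0.01],[0.2,0,0,0.03,0],[0.2,0,0,0.02,0],[0.2,0,0,0.01,0],[0.2,0,0,0.007,0],[0.2,0,0,0,0],[0.2,0,0,0,0]]' 
python3 -m pendant '[[-1,0,0,0,0],[-1,0,0,0,0],[-1,0,0,0,0],[-1,0,0,0,0],[-1,0,0,0,0],[-1,0,0,0,0]]' 40
python3 -m pendant '[[-1,0,0,-0.02,0],[-1,0,0,-0.04,0],[-1,0,0,-0.05,0],[-1,0,0,-0.05,0],[-1,0,0,-0.05,0],[-1,0,0,-0.05,0],[-1,0,0,0,0],[-1,0,0,0,0]]' 
python3 -c "
from h import *
go((.527,.138,.25))"
```

```text
clock: 4.2
tcp_pos: [0.5278, 0.1374, 0.0216]
orientation: [0.001, -0.048, 0.999, 0.0]
wrist_force: [1.0, 0.1, -0.7]
finger_gap: 0.0513
grip_force: 0.0
clock: 4.95
tcp_pos: [0.5271, 0.1372, 0.0208]
orientation: [-0.0, -0.048, 0.999, 0.0]
wrist_force: [-0.4, 0.3, -0.1]
finger_gap: -0.0002
grip_force: 0.0
clock: 5.95
tcp_pos: [0.527, 0.1372, 0.2804]
orientation: [-0.0, -0.048, 0.999, 0.0]
wrist_force: [-0.2, 0.0, -0.9]
finger_gap: 0.0002
grip_force: 0.0
yang 1.666 turn 0.000 tool shift after turn [-0.0001  0.0008  0.0304] tcp [0.527  0.1372 0.2804] q [0.11 0.24 0.08 1.41 0.   0.01] F [-0.2  0.  -0.9] gap 0.0002 grip 0.0 t 5.95 tilt [ 0.  0. -1.]
```

The fingers closed on nothing, so I'll look again.

Run:
```python
from h import *
save("top","b1.png");save("side","b2.png")
t=cv2.imread("pics/b1.png")[120:260,170:330];s=cv2.imread("pics/b2.png")[60:260,200:400]
cv2.imwrite("pics/b.png",np.hstack([cv2.resize(t,(400,350)),cv2.resize(s,(350,350))]))
print(env.finger_overhang)
```

```text
0.017
```

View pics/b.png

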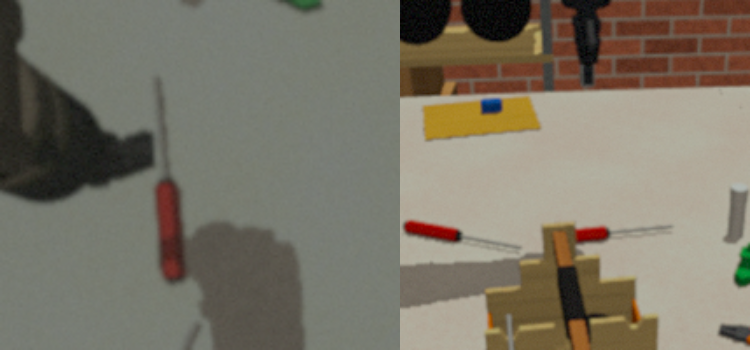

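Run:
```python
from h import *
np.set_printoptions(precision=4,suppress=True)
t=cv2.imread("pics/b1.png").astype(int);s=cv2.imread("pics/b2.png").astype(int)
def red(im): return (im[...,2]>1.8*im[...,1])&(im[...,2]>1.8*im[...,0])&(im[...,2]>60)
for nm,im in(("old",cv2.imread("pics/top0.png").astype(int)),("new",t)):
    ys,xs=np.nonzero(red(im)[180:245,220:255]);xs=xs+220;ys=ys+180
    P=np.c_[xs,ys];c=P.mean(0);v=np.linalg.eigh(np.cov((P-c).T))[1][:,1];u=(P-c)@v
    a,b=at("top",c+v*u.min(),.011),at("top",c+v*u.max(),.011);print(nm,c,a,b,np.linalg.norm(a-b),"width px",np.ptp((P-c)@[v[1],-v[0]]))
for nm,im in(("old",cv2.imread("pics/side0.png").astype(int)),("new",s)):
    ys,xs=np.nonzero(red(im)[180:215,290:335]);print(nm,"side px",xs.min()+290,xs.max()+290,ys.min()+180,ys.max()+180, at("side",(xs.max()+290.5,ys[xs==xs.max()].mean()+180),.011))
st=env.get_state();p=np.array(st["tcp_pos"]);tip=p+[0,0,-.017]
print("tip proj top",proj("top",[tip,p]),"side",proj("side",[tip,p]))
sd=cv2.imread("pics/side0.png")
for n in ("a2","b2"):
    pass
d=np.abs(s-sd.astype(int)).sum(2)[40:170,270:350]>150
ys,xs=np.nonzero(d);m=ys.max();print("lowest changed side",m+40,xs[ys>=m-2].mean()+270)
d=np.abs(t-cv2.imread("pics/top0.png").astype(int)).sum(2)[140:210,170:240]>90
ys,xs=np.nonzero(d);m=xs.max();print("rightmost changed top",m+170,ys[xs>=m-1].mean()+140)
```

```text
old [237.3774 211.5331] [0.5569 0.1419 0.011 ] [0.4549 0.1309 0.011 ] 0.10256654794127948 width px 7.286748146301109
new [237.2449 211.0163] [0.5568 0.142  0.011 ] [0.4568 0.1315 0.011 ] 0.10056897848286456 width px 7.476303391060538
old side px 300 318 190 198 [0.5564 0.1381 0.011 ]
new side px 300 318 190 197 [0.5564 0.1381 0.011 ]
tip proj top [[212.247  191.5729]
 [209.9678 190.4232]] side [[307.0984 115.3716]
 [306.9848 109.4906]]
lowest changed side 107 306.5
rightmost changed top 231 180.6
```

Run:
```python
from h import *
np.set_printoptions(precision=4,suppress=True)
def tri(a,b):
    o1,r1=ray("top",a);o2,r2=ray("side",b);k=np.linalg.lstsq(np.c_[r1,-r2],o2-o1,rcond=None)[0]
    return (o1+k[0]*r1+o2+k[1]*r2)/2,np.linalg.norm(o1+k[0]*r1-o2-k[1]*r2)
print("b tip",tri((231,179),(306.5,107)))
p=np.array([.4964,.1328,.108-.017]);print("a expected tip",proj("top",p),proj("side",p))
z=lambda f,r:cv2.imread("pics/"+f)[r[1]:r[3],r[0]:r[2]]
ims=[z("b1.png",(180,150,260,230)),z("b2.png",(270,60,350,140)),z("a1.png",(190,150,270,230)),z("a2.png",(260,120,340,200))]
off=[(180,150),(270,60),(190,150),(260,120)]
st=np.array(env.get_state()["tcp_pos"])-[0,0,.017]
pts=[proj("top",st)[0],proj("side",st)[0],proj("top",p)[0],proj("side",p)[0]]
o=[]
for i,f,q in zip(ims,off,pts):
    i=cv2.convertScaleAbs(cv2.resize(i,(296,296),interpolation=cv2.INTER_CUBIC),alpha=1.8)
    cv2.circle(i,tuple(np.int32((q-f+.5)*3.7)),5,(255,0,255),1);o.append(i)
cv2.imwrite("pics/c.png",np.vstack([np.hstack(o[:2]),np.hstack(o[2:])]))
```

```text
b tip (array([0.5338, 0.0891, 0.3063]), np.float64(0.021774070382464317))
a expected tip [[232.1916 212.9338]] [[298.0378 171.442 ]]
```

View pics/c.png

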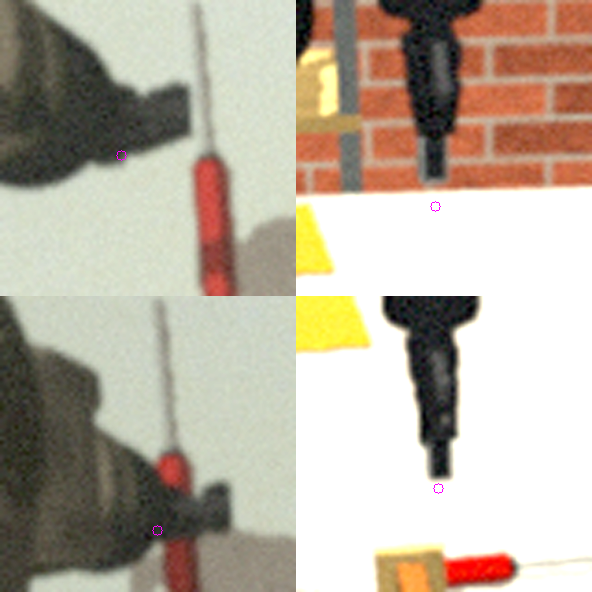

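The picture shows the driver unmoved. The closed fingertips appear about 15 mm higher than the state plus overhang implies (side row ~109 against 115 expected), so the fingers probably shut just above the handle. I'll go back down open and look from close by.

```bash
python3 -m pendant '[[0.2,0,0,0.05,0],[0.2,0,0,0.05,0],[0.2,0,0,0.05,0],[0.2,0,0,0.05,0],[0.2,0,0,0.04,0],[0.2,0,0,0.02,0],[0.2,0,0,0,0],[0.2,0,0,0,0]]'
python3 - <<'E'
from h import *
t=save("top","d1.png");s=save("side","d2.png")
s0=env.get_state();p=np.array(s0["tcp_pos"]);tip=p-[0,0,.017]
import numpy as np
y=np.array([0.,1,0]);ms=[tip,tip+.0255*y,tip-.0255*y]
o=[]
for f,box,c in(("d1.png",(190,150,290,250),"top"),("d2.png",(265,120,365,220),"side")):
    i=cv2.imread("pics/"+f)[box[1]:box[3],box[0]:box[2]]
    i=cv2.convertScaleAbs(cv2.resize(i,(390,390),interpolation=cv2.INTER_CUBIC),alpha=1.6 if c=="top" else 1.1)
    for q in proj(c,ms): cv2.circle(i,tuple(np.int32((q-box[:2]+.5)*3.9)),4,(255,0,255),1)
    o.append(i)
cv2.imwrite("pics/d.png",np.hstack(o))
E
```

```text
clock: 7.05
tcp_pos: [0.5271, 0.1372, 0.0209]
orientation: [-0.0, -0.048, 0.999, 0.0]
wrist_force: [1.2, -0.3, 0.1]
finger_gap: 0.0515
grip_force: 0.0
```

View pics/d.png

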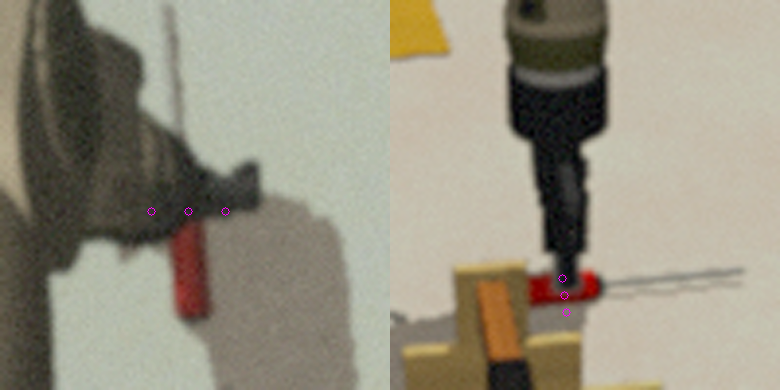

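The near finger ends about 15 mm higher in the side view than expected, at (567,292) in the crop instead of the lowest circle. The fingertips are therefore higher than stated and sit at the top of the handle. I'll descend in small steps and watch the force.

```bash
for i in 1 ; do python3 -m pendant '[[0.2,0,0,0.003,0],[0.2,0,0,0.002,0],[0.2,0,0,0,0]]' | egrep "tcp|force"; python3 -m pendant '[[0.2,0,0,0.003,0],[0.2,0,0,0.002,0],[0.2,0,0,0,0]]' | egrep "tcp|force"; done
```

```text
tcp_pos: [0.5271, 0.1372, 0.0158]
wrist_force: [-0.0, 0.6, -0.7]
grip_force: 0.0
tcp_pos: [0.5269, 0.1372, 0.0105]
wrist_force: [0.1, 1.0, -0.6]
grip_force: 0.0
```

```bash
python3 -m pendant '[[-0.1,0,0,0,0],[-0.1,0,0,0,0],[-0.3,0,0,0,0],[-0.3,0,0,0,0],[-0.45,0,0,0,0],[-0.45,0,0,0,0],[-0.45,0,0,0,0]]' 40
```

```text
clock: 8.78
tcp_pos: [0.5272, 0.1374, 0.0109]
orientation: [0.0, -0.048, 0.999, 0.0]
wrist_force: [0.4, 1.2, 1.5]
finger_gap: 0.023
grip_force: 1.0
```

```bash
python3 -m pendant '[[-1,0,0,0,0],[-1,0,0,0,0],[-1,0,0,0,0]]' 30
```

```text
clock: 9.15
tcp_pos: [0.5273, 0.1374, 0.011]
orientation: [0.0, -0.048, 0.999, 0.0]
wrist_force: [-1.0, 2.3, 4.2]
finger_gap: 0.0189
grip_force: 26.6
```

The gap of 18.9 mm means the tips are pressing on the handle's upper slope at about z = 16 mm. I'll open and go about 12 mm lower, watching for bench contact.

```bash
python3 -m pendant '[[0.1,0,0,0,0],[0.1,0,0,0,0],[0.1,0,0,0,0],[0.1,0,0,0.003,0],[0.1,0,0,0.003,0],[0.1,0,0,0,0]]'| egrep "tcp|force|gap"
python3 -m pendant '[[0.1,0,0,0.002,0],[0.1,0,0,0.002,0],[0.1,0,0,0,0]]'| egrep "tcp|force|gap"
python3 -m pendant '[[-0.2,0,0,0,0],[-0.3,0,0,0,0],[-0.4,0,0,0,0],[-0.4,0,0,0,0],[-0.4,0,0,0,0]]'| egrep "tcp|force|gap"
```

```text
tcp_pos: [0.5268, 0.1372, 0.0043]
wrist_force: [-0.1, 0.0, 0.4]
finger_gap: 0.0475
grip_force: 0.0
tcp_pos: [0.527, 0.1372, 0.0006]
wrist_force: [0.3, -0.2, 0.0]
finger_gap: 0.0474
grip_force: 0.0
tcp_pos: [0.5271, 0.1372, 0.0008]
wrist_force: [0.5, 0.5, -0.1]
finger_gap: 0.0256
grip_force: 0.0
```

```bash
python3 -m pendant '[[-0.6,0,0,0,0],[-0.6,0,0,0,0],[-0.6,0,0,0,0],[-1,0,0,0,0],[-1,0,0,0,0]]' 40| egrep "tcp|force|gap"
python3 -m pendant '[[-1,0,0,-0.01,0],[-1,0,0,-0.02,0],[-1,0,0,-0.03,0],[-1,0,0,0,0],[-1,0,0,0,0]]'| egrep "tcp|force|gap"
```

```text
tcp_pos: [0.5272, 0.1372, 0.001]
wrist_force: [-2.2, 0.9, 5.3]
finger_gap: 0.0231
grip_force: 39.5
tcp_pos: [0.5268, 0.1372, 0.0603]
wrist_force: [-0.2, -0.1, -0.7]
finger_gap: 0.0232
grip_force: 39.6
```

Held at a 23.2 mm gap. I'll lift and turn towards the tote direction.

```bash
python3 -m pendant '[[-1,0,0,-0.04,0],[-1,0,0,-0.05,0],[-1,0,0,-0.05,0],[-1,0,0,-0.05,0],[-1,0,0,-0.04,0],[-1,0,0,-0.01,0],[-1,0,0,0,0]]'| egrep "tcp|force|gap"
python3 -m pendant '[[-1,0,0,0,-0.16],[-1,0,0,0,-0.17],[-1,0,0,0,-0.17],[-1,0,0,0,-0.17],[-1,0,0,0,-0.17],[-1,0,0,0,-0.17],[-1,0,0,0,-0.17],[-1,0,0,0,-0.17]]' >/dev/null
python3 -m pendant '[[-1,0,0,0,-0.17],[-1,0,0,0,-0.03],[-1,0,0,0,0],[-1,0,0,0,0]]'| egrep "clock|tcp|force|gap"
python3 - <<'E'
from h import *
np.set_printoptions(precision=4,suppress=True)
t=save("top","e1.png");s=save("side","e2.png")
T=tp(TOTE,[(75,-105.5,131)])[0];print("target grip",T)
go((T[0],T[1],.30),TOTE[2]+np.pi)
def red(im): im=im.astype(int);return (im[...,0]>1.8*im[...,1])&(im[...,0]>1.8*im[...,2])&(im[...,0]>60)
for nm,im in(("top",t),("side",s)):
    n,l,st,c=cv2.connectedComponentsWithStats(red(im).astype(np.uint8));print(nm,[(st[i].tolist(),c[i]) for i in range(1,n) if st[i,4]>25])
p=np.array(env.get_state()["tcp_pos"])
print("proj tcp",proj("top",p),proj("side",p))
E
```

```text
tcp_pos: [0.5271, 0.1372, 0.2995]
wrist_force: [-0.4, -0.3, -1.3]
finger_gap: 0.0232
grip_force: 39.6
clock: 14.52
tcp_pos: [0.527, 0.1372, 0.3002]
wrist_force: [-0.3, -0.7, -0.5]
finger_gap: 0.0234
grip_force: 39.6
target grip [ 0.5673 -0.3778  0.131 ]
yang -3.068 turn -0.003 tool shift after turn [ 0.5166 -0.0006  0.0006] tcp [0.5271 0.1372 0.3006] q [ 0.11  0.24  0.13  1.46  0.   -1.54] F [ 0.   0.3 -1.3] gap 0.0236 grip 39.6 t 14.62 tilt [-0.  0. -1.]
top [([206, 181, 37, 11, 300], array([223.85  , 186.0933])), ([211, 291, 21, 38, 296], array([220.9527, 309.6453]))]
side [([19, 0, 28, 10, 219], array([32.1233,  4.1507])), ([49, 0, 34, 8, 209], array([64.7608,  3.0718])), ([360, 1, 31, 9, 205], array([375.1073,   4.7951])), ([395, 1, 31, 9, 194], array([409.8505,   4.9485])), ([430, 1, 30, 8, 192], array([443.9531,   4.7656])), ([432, 0, 208, 368, 45983], array([561.4467, 133.5149])), ([0, 2, 18, 14, 130], array([8.2692, 9.0077])), ([252, 3, 25, 9, 170], array([263.5294,   6.6235])), ([324, 2, 32, 8, 229], array([339.2882,   5.4454])), ([179, 5, 33, 8, 138], array([195.4203,   7.3
[... 5231 characters left out ...]
[80, 114, 7, 7, 29], array([ 83.1379, 116.6897])), ([42, 119, 10, 7, 37], array([ 47.3243, 122.5405])), ([411, 122, 17, 5, 67], array([419.3433, 123.6567])), ([50, 126, 15, 12, 65], array([ 56.9692, 129.8308])), ([52, 138, 6, 9, 28], array([ 54.7857, 142.2857])), ([0, 183, 63, 83, 242], array([ 28.8058, 225.8388])), ([203, 186, 30, 12, 210], array([217.519 , 191.4048])), ([333, 232, 4, 12, 27], array([333.8148, 238.5926])), ([400, 247, 37, 7, 132], array([418.1212, 250.2652])), ([398, 253, 37, 14, 148], array([416.1149, 259.3311])), ([344, 270, 8, 24, 112], array([346.5804, 284.3125])), ([252, 279, 4, 17, 34], array([253.2941, 286.7353]))]
proj tcp [[206.8932 188.4997]] [[307.1278 101.929 ]]
```

The driver is in the grip: the top view shows red moved to (206–243, 181–192). I'll carry it over the tote.

```bash
python3 -m pendant '[[-1,0.03,0,0,0],[-1,0.05,0,0,0],[-1,0.05,0,0,0],[-1,0.05,0,0,0],[-1,0.05,0,0,0],[-1,0.05,0,0,0],[-1,0.05,0,0,0],[-1,0.05,0,0,0]]' >/dev/null
python3 -m pendant '[[-1,0.05,0,0,0],[-1,0.05,0,0,0],[-1,0.025,0,0,0],[-1,0.012,0,0,0],[-1,0,0,0,0],[-1,0,0,0,0]]'| egrep "clock|tcp|force|gap"
python3 - <<'E'
from h import *
np.set_printoptions(precision=4,suppress=True)
t=save("top","f1.png");s=save("side","f2.png")
go((.5673,-.3778,.2),TOTE[2]+np.pi)
def red(im): im=im.astype(int);return (im[...,0]>1.8*im[...,1])&(im[...,0]>1.8*im[...,2])&(im[...,0]>60)
p=np.array(env.get_state()["tcp_pos"])+[0,0,.010];d=np.array([-.077,.997,0])
for nm,im,b in(("top",t,(360,100,540,240)),("side",s,(260,100,430,330))):
    m=red(im)[b[1]:b[3],b[0]:b[2]].astype(np.uint8)
    n,l,st,c=cv2.connectedComponentsWithStats(m);print(nm,[((st[i,:2]+b[:2]).tolist(),st[i,2:].tolist(),c[i]+b[:2]) for i in range(1,n) if st[i,4]>25])
    print("expected axis at butt,handle front,tip",proj(nm,[p-.07*d,p+.03*d,p+.15*d]).tolist())
i1=cv2.imread("pics/f1.png")[110:260,340:520];i2=cv2.imread("pics/f2.png")[100:330,240:440]
cv2.imwrite("pics/f.png",np.hstack([cv2.convertScaleAbs(cv2.resize(i1,(456,380)),alpha=1.6),cv2.resize(i2,(330,380))]))
E
```

```text
clock: 16.38
tcp_pos: [0.5658, -0.3772, 0.3011]
wrist_force: [0.1, 0.3, -0.2]
finger_gap: 0.023
grip_force: 39.6
yang -3.066 turn -0.001 tool shift after turn [ 0.0009 -0.0014  0.1014] tcp [ 0.5658 -0.377   0.3014] q [-0.71  0.54  0.57  1.6   0.   -2.35] F [-0.2 -0.5 -0.4] gap 0.0231 grip 39.6 t 16.48 tilt [ 0. -0. -1.]
top [([459, 163], [21, 11, 145], array([467.3724, 167.4828]))]
expected axis at butt,handle front,tip [[505.6483536460271, 165.3480504500739], [455.395524091788, 169.1685613725348], [394.53687551777534, 173.79650218941435]]
side [([260, 100], [21, 3, 47], array([269.4043, 100.9574])), ([371, 103], [29, 6, 107], array([384.9907, 105.5514])), ([403, 103], [27, 6, 108], array([415.8333, 105.3611])), ([308, 105], [16, 5, 57], array([315.2807, 107.2632])), ([260, 107], [12, 5, 49], array([264.9796, 108.9388])), ([289, 106], [15, 5, 51], array([295.6471, 108.1569])), ([405, 112], [9, 7, 33], array([409.6667, 115.    ])), ([418, 112], [12, 7, 59], array([423.8136, 114.8305])), ([411, 122], [17, 5, 56], array([419.2679, 123.5357])), ([339, 187], [20, 40, 411], array([346.6326, 205.5231])), ([400, 247], [30, 6, 100], array([414.48, 250.02])), ([398, 253], [32, 13, 116], array([413.7931, 258.7672])), ([344, 270], [8, 25, 107], array([346.6262, 284.514 ]))]
expected axis at butt,handle front,tip [[353.3287798074799, 222.17036187844135], [341.35828096268926, 190.23007414706754], [329.8896721364663, 159.69011910737652]]
```

View pics/f.png

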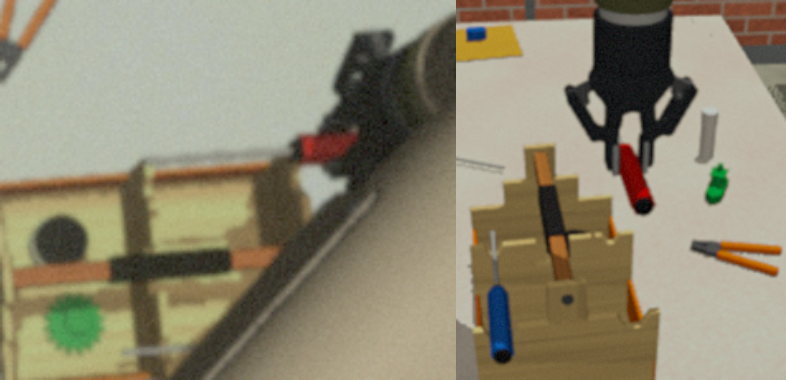

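The overlay numbers agree within about 2 px in both cameras: the butt is at side (354,223), the handle front at top (455,169) and the shaft tip at top (397,174). So the driver axis sits 10 mm above the reported TCP, aligned with the tote. I'll lower it into the notches.

```bash
python3 -m pendant '[[-1,0.001,-0.0015,0.03,0],[-1,0,0,0.05,0],[-1,0,0,0.05,0],[-1,0,0,0.02,0],[-1,0,0,0,0],[-1,0,0,0,0]]'| egrep "tcp|force|gap"
python3 -m pendant '[[-1,0,0,0.01,0],[-1,0,0,0.008,0],[-1,0,0,0.006,0],[-1,0,0,0,0]]'| egrep "tcp|force|gap"
python3 - <<'E'
from h import *
go((.5673,-.3778,.121),TOTE[2]+np.pi)
E
```

```text
tcp_pos: [0.568, -0.3793, 0.1526]
wrist_force: [0.6, -0.3, -0.3]
finger_gap: 0.0232
grip_force: 39.6
tcp_pos: [0.5667, -0.3789, 0.1258]
wrist_force: [-0.0, -0.6, -0.3]
finger_gap: 0.0232
grip_force: 39.6
yang -3.067 turn -0.002 tool shift after turn [-0.0011 -0.0007  0.0048] tcp [ 0.5667 -0.3789  0.1258] q [-0.71  0.56  0.18  1.19  0.   -2.35] F [-0.  -0.6 -0.3] gap 0.0232 grip 39.6 t 17.73 tilt [-0.001  0.001 -1.   ]
```

```bash
python3 -m pendant '[[-1,0,0,0.003,0],[-1,0,0,0,0]]'| egrep "tcp|wrist"
python3 -m pendant '[[-1,0,0,0.002,0],[-1,0,0,0,0]]'| egrep "tcp|wrist"
python3 -m pendant '[[-1,0,0,0.001,0],[-1,0,0,0,0]]'| egrep "tcp|wrist"
```

```text
tcp_pos: [0.5671, -0.3793, 0.1237]
wrist_force: [0.6, 0.4, -0.8]
tcp_pos: [0.5673, -0.3794, 0.1218]
wrist_force: [-0.2, 0.4, -1.1]
tcp_pos: [0.5676, -0.3794, 0.1212]
wrist_force: [0.9, 0.5, 1.0]
```

```bash
python3 -m pendant '[[-1,0,0,0.001,0],[-1,0,0,0,0]]'| egrep "tcp|wrist"
python3 -m pendant '[[-1,0,0,0.001,0],[-1,0,0,0,0]]'| egrep "tcp|wrist"
python3 - <<'E'
from h import *
np.set_printoptions(precision=1,suppress=True)
s=save("side","g2.png").astype(int);m=((s[...,0]>1.8*s[...,1])&(s[...,0]>1.8*s[...,2])&(s[...,0]>60))[180:330,320:395].astype(np.uint8)
n,l,st,c=cv2.connectedComponentsWithStats(m);print([(st[i],c[i]+[320,180]) for i in range(1,n) if st[i,4]>40])
w=tp(TOTE,[(75,-175.5,131),(75,-75.5,131)]);print("ideal butt, front",proj("side",w))
E
```

```text
tcp_pos: [0.5676, -0.3794, 0.121]
wrist_force: [-0.8, 0.5, 5.8]
tcp_pos: [0.5677, -0.3794, 0.121]
wrist_force: [-0.4, 1.9, 9.4]
[(array([ 17,  86,  20,  43, 457], dtype=int32), array([345.1, 287. ]))]
ideal butt, front [[350.4 303.8]
 [340.1 268. ]]
```

Contact came at the predicted height, and the handle's position in the side view matches the ideal rest pose. I'll unload, release and retreat.

```bash
python3 -m pendant '[[-1,0,0,-0.002,0],[-1,0,0,0,0],[-0.3,0,0,0,0],[-0.3,0,0,0,0],[-0.2,0,0,0,0],[-0.1,0,0,0,0],[0,0,0,0,0],[0,0,0,0,0]]'| egrep "tcp|wrist|gap"
python3 -m pendant '[[0,0,0,-0.01,0],[0,0,0,-0.02,0],[0,0,0,-0.04,0],[0,0,0,-0.05,0],[0,0,0,-0.05,0],[0,0,0,-0.01,0],[0,0,0,0,0],[0,0,0,0,0]]'| egrep "tcp|wrist|gap"
python3 - <<'E'
from h import *
np.set_printoptions(precision=4,suppress=True)
t=save("top","i1.png");s=save("side","i2.png").astype(int);m=((s[...,0]>1.8*s[...,1])&(s[...,0]>1.8*s[...,2])&(s[...,0]>60))[180:330,320:395].astype(np.uint8)
n,l,st,c=cv2.connectedComponentsWithStats(m);print([(st[i],c[i]+[320,180]) for i in range(1,n) if st[i,4]>40])
G=tp(TOTE,[(0,0,175)])[0];print(G);go((G[0],G[1],.32),TOTE[2]+np.pi)
i1=cv2.imread("pics/i1.png")[130:280,330:510];i2=cv2.imread("pics/i2.png")[170:350,230:400]
cv2.imwrite("pics/i.png",np.hstack([cv2.convertScaleAbs(cv2.resize(i1,(400,333)),alpha=1.6),cv2.resize(i2,(315,333))]))
# sleeve check
c_=proj("top",tp(TOTE,[(0,55,191),(0,-55,191)]));print(c_)
b=cv2.imread("pics/i1.png").max(2)<45;ys,xs=np.nonzero(b[195:235,370:445]);print(len(xs),xs.mean()+370,ys.mean()+195)
E
```

```text
tcp_pos: [0.5671, -0.3792, 0.1208]
wrist_force: [0.2, -0.6, -0.1]
finger_gap: 0.0425
tcp_pos: [0.5667, -0.3789, 0.2989]
wrist_force: [0.2, -0.5, -0.9]
finger_gap: 0.0429
[(array([ 14,  86,  23,  42, 482], dtype=int32), array([344.4336, 286.1846]))]
[ 0.4844 -0.2784  0.175 ]
yang -3.067 turn -0.002 tool shift after turn [-0.1065  0.0743 -0.0208] tcp [ 0.5666 -0.3788  0.2987] q [-0.71  0.55  0.58  1.6   0.   -2.35] F [-0.3  0.4 -0.1] gap 0.0431 grip 0.0 t 21.12 tilt [-0.003  0.002 -1.   ]
[[382.9129 216.3087]
 [431.6677 212.4517]]
576 410.63715277777777 216.78645833333334
```

View pics/i.png

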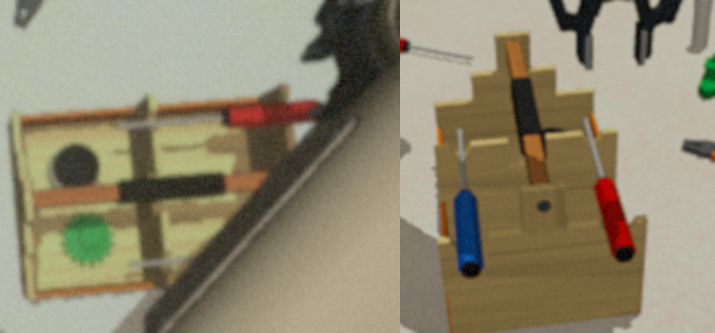

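The picture shows the red driver lying in both notches, parallel to the blue one, with the jar and gear still in place. In the crop the butt is at about (623,252) outside the panel and the shaft lies across the divider. The sleeve hasn't moved, so I'll go to it now.

```bash
python3 -m pendant '[[0.2,-0.03,0.021,0,0],[0.2,-0.04,0.028,0,0],[0.2,-0.0365,0.0253,0,0],[0.2,0,0,0,0],[0.2,0,0,0,0]]'| egrep "tcp|wrist|gap"
python3 - <<'E'
from h import *
go((.4844,-.2784,.162),TOTE[2]+np.pi)
E
```

```text
tcp_pos: [0.4853, -0.2787, 0.3005]
wrist_force: [0.3, 0.4, 1.0]
finger_gap: 0.051
yang -3.067 turn -0.002 tool shift after turn [-0.0004  0.0009  0.1385] tcp [ 0.4853 -0.2787  0.3005] q [-0.66  0.27  0.17  1.47 -0.   -2.31] F [0.3 0.4 1. ] gap 0.0510 grip 0.0 t 21.75 tilt [ 0. -0. -1.]
```

```bash
python3 -m pendant '[[0.2,0,0.0005,0.04,0],[0.2,0,0,0.05,0],[0.2,0,0,0.03,0],[0.2,0,0,0.013,0],[0.2,0,0,0.005,0],[0.2,0,0,0,0],[0.2,0,0,0,0]]'| egrep "tcp|wrist|gap"
python3 -m pendant '[[-0.2,0,0,0,0],[-0.3,0,0,0,0],[-0.4,0,0,0,0],[-0.4,0,0,0,0],[-0.5,0,0,0,0],[-0.5,0,0,0,0]]' 30| egrep "tcp|force|gap"
```

```text
tcp_pos: [0.4854, -0.2793, 0.1641]
wrist_force: [-0.0, -0.8, 0.8]
finger_gap: 0.0511
tcp_pos: [0.4851, -0.2786, 0.1629]
wrist_force: [2.9, 0.9, -0.0]
finger_gap: 0.0233
grip_force: 33.5
```

Contact at a 23.3 mm gap on the 24 mm sleeve. I'll tighten and make a small test lift.

```bash
python3 -m pendant '[[-1,0,0,0,0],[-1,0,0,0,0],[-1,0,0,0,0],[-1,0,0,0,0]]' 100| egrep "tcp|force|gap"
python3 -m pendant '[[-1,0,0,-0.003,0],[-1,0,0,-0.005,0],[-1,0,0,-0.006,0],[-1,0,0,-0.006,0],[-1,0,0,0,0],[-1,0,0,0,0],[-1,0,0,0,0]]'
python3 - <<'E'
from h import *
s=env.get_state();print(s["ft_torque"],s["wrist_force"])
go((.4844,-.2784,.262))
E
```

```text
tcp_pos: [0.4851, -0.2787, 0.1631]
wrist_force: [4.9, 1.9, 4.1]
finger_gap: 0.0224
grip_force: 99.2
clock: 24.75
tcp_pos: [0.4845, -0.2785, 0.1825]
orientation: [-0.0, 0.733, -0.68, -0.0]
wrist_force: [0.5, 0.3, -8.2]
finger_gap: 0.0219
grip_force: 98.3
[-0.07450846  0.07098649 -0.00552493] [ 0.45938085  0.27235867 -8.24506703]
yang -3.067 turn 0.000 tool shift after turn [-0.0001  0.0001 -0.0795] tcp [ 0.4845 -0.2785  0.1825] q [-0.67  0.3  -0.09  1.19  0.   -2.31] F [ 0.5  0.3 -8.2] gap 0.0219 grip 98.3 t 24.75 tilt [-0.  0. -1.]
```

Wrist load is 8.2 N with little moment, so the tote hangs free. I'll raise it gently to 10 cm.

```bash
python3 -m pendant '[[-1,0,0,-0.005,0],[-1,0,0,-0.01,0],[-1,0,0,-0.015,0],[-1,0,0,-0.015,0],[-1,0,0,-0.015,0],[-1,0,0,-0.011,0],[-1,0,0,-0.007,0],[-1,0,0,-0.003,0]]'| egrep "tcp|force|gap"
python3 -m pendant '[[-1,0,0,0,0],[-1,0,0,0,0],[-1,0,0,0,0],[-1,0,0,0,0],[-1,0,0,0,0],[-1,0,0,0,0],[-1,0,0,0,0],[-1,0,0,0,0]]'
python3 - <<'E'
from h import *
np.set_printoptions(precision=1,suppress=True)
t=save("top","j1.png");s=save("side","j2.png")
P=np.append(TOTE,0);W=np.array([(-105,-150,0),(105,-150,0),(75,-175.5,131),(-75,-175.5,131)],float);W[:,2]+=100
print("expected at +100mm: bottom corners, red butt, blue butt",proj("side",tp(TOTE,W)))
s=s.astype(int)
def bb(m,b):
    n,l,st,c=cv2.connectedComponentsWithStats(m[b[1]:b[3],b[0]:b[2]].astype(np.uint8));i=1+np.argmax(st[1:,4]);return st[i,:2]+b[:2],st[i,2:],c[i]+b[:2]
print("red",bb((s[...,0]>1.8*s[...,1])&(s[...,0]>1.8*s[...,2])&(s[...,0]>60),(325,150,400,320)))
print("blue",bb((s[...,2]>1.6*s[...,0])&(s[...,2]>60),(220,120,300,320)))
S0=cv2.imread("pics/side0.png")[...,::-1].astype(int);print("blue before",bb((S0[...,2]>1.6*S0[...,0])&(S0[...,2]>60),(220,220,300,330)))
for l in("jar","gear","tug","cutters","glue_stick"): print(l,[(np.round(d["centre"]).tolist(),round(d["score"],2)) for c in("top","side") for d in env.recognise(c,l)[:1]])
st=env.get_state();print(st["ft_torque"],st["wrist_force"],st["clock"])
E
```

```text
tcp_pos: [0.4847, -0.2787, 0.2641]
wrist_force: [0.4, -0.2, -8.1]
finger_gap: 0.0222
grip_force: 98.5
clock: 26.75
tcp_pos: [0.4846, -0.2786, 0.2638]
orientation: [-0.0, 0.733, -0.68, 0.0]
wrist_force: [0.3, -0.5, -8.5]
finger_gap: 0.0221
grip_force: 98.5
expected at +100mm: bottom corners, red butt, blue butt [[251.8 316.5]
 [362.5 304.1]
 [352.5 261.3]
 [263.5 270.3]]
red (array([335, 224]), array([ 24,  43, 497], dtype=int32), array([345.3, 244. ]))
blue (array([255, 231]), array([ 16,  43, 502], dtype=int32), array([261.5, 251.4]))
blue before (array([259, 273]), array([ 16,  43, 496], dtype=int32), array([266. , 293.6]))
jar [([367.0, 202.0], 0.72)]
gear [([370.0, 239.0], 0.6)]
tug [([287.0, 116.0], 0.88), ([399.0, 208.0], 0.49)]
cutters [([343.0, 122.0], 0.69), ([410.0, 248.0], 0.66)]
glue_stick [([241.0, 105.0], 0.75), ([392.0, 183.0], 0.83)]
[ 0.1  0.  -0. ] [ 0.4  0.  -7.4] 27.35
```

The tote hangs level at +10 cm: both drivers, the jar and the gear are where expected, and the bench items haven't moved. I'm handing in.

```bash
python3 -c "
from workcell import env
print(env.hand_in())"
```

```text
the job is handed in; nothing more can be done
None
```

I laid the red driver in the tote's empty rest and handed the job in with the tote held level by its sleeve about 10 cm above the bench, everything in it still in place and the other bench items unmoved. My first try at the driver closed on nothing, and the hand-in gave no verdict.

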